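Find the heavy side of a mixer drum

ROBOT

A 7-joint arm with a two-finger parallel gripper is mounted at the origin on the work surface. World frame = base frame: x ahead of the robot, y to its left, z up, the work surface at z = 0. Lengths are in m, angles in degrees, forces in N, time in s.
With the tool pointing down it reaches from about 0.425 to 0.875 m from the base axis. Payload 4.7 kg.
Tool frame: the origin (TCP) lies on the mounting face of the last link; the fingertips stand 182 mm ahead of it and the grasp point (between the pads) lies 164 mm ahead of it; z points along the fingers, x is the direction in which the jaws open and shut, and the axes are right-handed (so a half turn about z gives the same grasp; the last joint's range is limited). The gripper opens to 87 mm and grips with 3 to 60 N. Pads are 19 mm wide; open, the fingers measure 117 mm over their backs; the gripper's body (75 mm by 190 mm) begins 51 mm behind the grasp point.
Start: joints at [-63.478, 18.392, -4.016, 83.108, 1.295, 78.541, -3.26], TCP at [0.282, 0.586, 0.405] pointing down, gripper open.
Joint ranges: [-163.93, 163.93], [-17.29, 119.83], [-79.2, 71.16], [3.27, 140.29], [-89.18, 269.18], [5.43, 117.66], [-154.24, 154.24]. Speed limits (degrees/s): [147.25, 147.25, 180, 180, 180, 180, 180].

INTERFACE

Orientations are given as [roll, pitch, yaw] about the fixed x, y, z axes, in that order (R = Rz(yaw) Ry(pitch) Rx(roll)).
In Python, from cell import status, cams, env, outline_of, landmark_of gives the robot as it stands. The module is installed in compiled form; this text tells all that it offers.
- The arm moves only by the tool jog_arm, never from a script. Its argument "rows" is a list of rows, each a list of 7 numbers: the closure, from 0 (fully open) to 1 (shut), then the shift along the tool's x, y, z in m, then the turn, a rotation vector about the tool's x, y, z in degrees. A call has 1 to 12 rows; each row shifts and turns the commanded pose from where the row before left it, along the tool's axes as they then stand; what a row does not reach is not made up. A row lasts 1/12 s, in which the tool goes at most 41.7 mm and 7.16 degrees, less where a joint would pass 70% of its speed; a pose out of reach is approached as far as the arm can. A call with a gripper value outside its range is refused whole. The fingers move at their own pace and stop on an object; "grip_force" is the grip in N (left out, the last holds). Time passes only in rows, so rows that do not move let the fingers close. It gives the time, the measured TCP pose, the force and the opening at its end, in the units of the state.
- status.get_obs(): the state, without advancing time (a new reading comes with each control period).
- cams.read_camera(name): name is "scene" or "top"; returns (picture, depth): 400x640x3 uint8, red, green, blue; 400x640 float32, m along the optical axis (not along the pixel's ray), 0 where there is no reading.
- cams.camera_params(name): a dict with "vfov" (degrees; the focal length in pixels is half the picture's height over the tangent of half this angle, whatever the lens; pixels are square), "cx", "cy" (the principal point, pixels), "eye" and "attitude" of the camera in the world. Camera axes: x right, y up, looking along -z (the intrinsics and any distortion apply to the point x, -y, -z); pixel columns grow to the right and rows downward; lengths in m; the calibration is good to about 2 mm. A picture is of the moment at which its call begins. camera_params takes no time and is no camera call.
- env.sign_off(): hands the job in, once; it reports no verdict.
Trained networks look in the newest picture that a camera, given by its name, has taken for a name from the list of things; names that differ only in an ending like _2 or _b are one class to them, and where a whole thing is asked for, a point or a joint stands for the part that bears it (a point fixed in the world has none). Each returns a list of dicts, best first, with "conf" (0 to 1); they miss things now and then, are a little off and sometimes report something else, mostly with a low value. They report only what shows in the picture. A call takes as long as a camera call. They do not tell look-alikes from the thing itself.
- outline_of(camera, name): "pixels" (400x640 bool, what is visible of it) and "box" ([left, top, right, bottom] in pixels, round what is visible of it).
- landmark_of(camera, name): "position" ([row, column] in pixels: a listed point, or the origin of a listed thing).
The state is a dict: "time_s": time; "qpos": joint angles; "joint_velocities": joint speeds; "effort": joint torques, N m; "tool_pos": TCP position; "tool_rot": TCP orientation; "force": force on the tool from outside, world axes, zero at the start; "wrist_torque": the same for the moment, N m; "grip_width": finger opening in m.
Only numpy, scipy, OpenCV 4.12 (cv2) and the standard library are available. Lean on these libraries where they do the work, as an engineer would, in place of code of your own. Each camera call takes 0.05 s, during which the arm holds its last target. There are 200 camera calls.

TASK

The tilted drum mixer knocks because something heavy sits off to one side inside its closed drum. Turn the speed knob on the control box anticlockwise to its off stop, then take the drum by its bar handle, turn it by hand to feel which side is heavy, and bring that side to the lowest point. Finish while still gripping the handle and holding the drum still, heavy side down; leave the other things on the bench alone.

Things in the scene. Friction and masses are not known exactly. Their poses are not given: they have to be found in the camera images.
- rotator: tilting drum mixer, fixed to the bench: white foot 160 x 150 x 30 mm (x from -65 to +95 mm), column and motor head carrying the drum on a slanting spindle. Origin on the bench, z up, -x its front. Spindle in its x-z plane, leaning 40 degrees from vertical to the front: it points out of the drum's face along (-0.643, 0, 0.766); downhill across the drum is (-0.766, 0, -0.643)
- spindle (a point): point on the spindle at the centre of the drum's back, 130 mm above the bench; axes as the mixer's. The drum turns on the spindle without end stops. Its gearing drags with about 0.22 N m at any angle; the hidden weight adds or takes away up to 0.2 N m (none when lowest or highest), so the drum stays where it is left and the weight is felt as harder or easier turning
- drum: closed grey drum, 150 mm across, 52 mm deep. Origin at the centre of its back, z along the spindle out of its face. An unseen weight, about 0.6 kg, sits about 50 mm off the spindle inside, fixed to the drum, in a direction that differs each time and is marked nowhere. A small steel screw head on the face, 60 mm from the centre at +x, tells nothing of the weight
- drum_grip (a point): point on the spindle axis inside the drum's black bar handle, 78 mm out from the drum's back; axes as the drum's. The bar lies across the middle of the face along x: 64 mm long, 16 mm wide along y, 40 mm proud of the face; this point is 26 mm above the face and 14 mm below the bar's top
- controller: speed control box of the mixer, fixed to the bench, white, 130 x 110 x 50 mm, the speed knob on its top. Origin: centre of its underside, z up
- speed_grip (a point): point on the axis of the speed knob, 87 mm above the bench, at the height to grip; the knob is a black disc 44 mm across with a bar grip on top, 42 mm long along this point's x, 14 mm wide along y, 30 mm tall above the disc, top 7 mm above this point. The point turns with the knob; z up
- speed (a joint): angle of the speed knob (rad), 0 = off, at its anticlockwise end stop (seen from above); grows clockwise up to 4.7. Friction about 0.04 N m; stays where it is left
- jar: low clear specimen jar with a white lid, 48 mm across, 55 mm tall, loose, not to be disturbed; origin: centre of its underside
- dish: small steel bowl, 56 mm across, 18 mm tall, loose, not to be disturbed; origin: centre of its underside
- dropper: brown dropper bottle, 38 mm across, 70 mm tall, loose, not to be disturbed; origin: centre of its underside
- spatula: steel spatula lying flat along its own x, 190 mm long, loose, not to be disturbed; origin under its middle
- rack: blue tube rack 70 x 140 mm, tubes up to 71 mm high, loose, not to be disturbed; origin: centre of its underside
- slidebox: cardboard slide box 100 x 80 x 35 mm, loose, not to be disturbed; origin: centre of its underside
Not all that is in view belongs to the job. What is shaped like the rotator but purple is not meant.

How it is judged:
By the outcome, as a careful person would: the job done as asked, in the order asked, and still so for the second after the job is handed in, while the arm keeps its last pose, push and grip.
It also fails if it takes over 72 s, if anything falls off the work surface, if the arm or the gripper's body presses on something with over 40 N, if the wrist force passes 120 N, or if a joint passes its speed limit or range.

## Working session

There is one attempt and no reset: what is moved stays moved. The work goes in short steps, Python scripts to look and compute and a tool call to move; the robot and the scene stay as the last step left them, time stands still between calls to the robot, and variables do not carry over. Pictures are saved under pics/ and viewed, about 8 in all and at most 12, crops included, and the job is handed in when it is done.

Besides the shell and the picture viewer there is one more tool, called in YAML: its name, and indented under it one key for each argument. jog_arm: Moves the arm, as the interface text tells. Its arguments: {"type":"object","properties":{"rows":{"type":"array"},"grip_force":{"type":"number"}},"required":["rows"]}

```bash
mkdir -p pics; cat > h.py <<'E'
import numpy as np, cv2
from scipy.spatial.transform import Rotation as Rn
from cell import status,cams,env,outline_of,landmark_of
def K(n):
    p=cams.camera_params(n); f=200/np.tan(np.radians(p['vfov'])/2); return p,f
def att(p):
    a=np.array(p['attitude'],float)
    return a if a.shape==(3,3) else (Rn.from_euler('xyz',a,degrees=True).as_matrix() if a.size==3 else Rn.from_quat(a).as_matrix())
def ray(n,rc):
    p,f=K(n); d=np.array([(rc[1]-p['cx'])/f,-(rc[0]-p['cy'])/f,-1.0]); return np.array(p['eye'],float),att(p)@d
def deproj(n,rc,d):
    e,r=ray(n,rc); return e+r*d
def proj(n,P):
    p,f=K(n); c=att(p).T@(np.array(P)-np.array(p['eye'])); return np.array([p['cy']-f*c[1]/-c[2], p['cx']+f*c[0]/-c[2]])
def cloud(n,depth,mask):
    r,c=np.nonzero(mask&(depth>0)); return np.array([deproj(n,(a,b),depth[a,b]) for a,b in zip(r,c)])
E
python3 - <<'E'
from h import *
np.set_printoptions(precision=4,suppress=True)
print(status.get_obs())
for n in('scene','top'):
    print(n,cams.camera_params(n))
    im,d=cams.read_camera(n); cv2.imwrite(f'pics/{n}0.png',im[:,:,::-1]); np.save(f'{n}0.npy',d)
    for t in('rotator','drum','drum_grip','spindle','controller','speed_grip','jar','dish','dropper','spatula','rack','slidebox'):
        for l in landmark_of(n,t)[:3]:
            r,c=np.array(l['position']);ri,ci=int(round(r)),int(round(c))
            z=d[ri,ci] if 0<=ri<400 and 0<=ci<640 else 0
            print(n,t,round(l['conf'],2),np.array([r,c]),z,deproj(n,(r,c),z))
E
```

```text
{'time_s': 0.0, 'qpos': array([-63.4785,  18.4385,  -4.0135,  83.1749,   1.2955,  78.5397,
        -3.2586]), 'joint_velocities': array([ 0.0058, -0.1217,  0.0665, -0.0347, -0.0214, -0.0868,  0.0995]), 'effort': array([ -0.0002, -49.1287,  -0.4039, -31.2542,  -0.0639,   0.0437,
         0.0002]), 'tool_pos': array([0.282 , 0.5854, 0.4037]), 'tool_rot': array([179.9932,   0.1078,  64.2878]), 'force': array([-0.0175, -0.2546,  0.9337]), 'wrist_torque': array([-0.0056,  0.0004, -0.0332]), 'grip_width': 0.08717227764485173}
scene {'vfov': 50.55805900279898, 'cx': 317.876492189944, 'cy': 199.83583720965947, 'eye': array([ 1.3592, -0.0146,  0.9368]), 'attitude': array([47.1689, -1.2373, 92.1714])}
scene rotator 0.78 [176.5 408.5] 1.3710746 [0.2913 0.2574 0.0666]
scene rotator 0.68 [219.4 424.4] 1.3232282 [ 0.4177  0.3031 -0.0002]
scene rotator 0.6 [249.3 270.6] 1.0813148 [ 0.6565 -0.1441  0.1066]
scene drum 0.97 [141.9 412.8] 1.315038 [0.2615 0.2552 0.1812]
scene drum 0.94 [220.5 269.5] 1.0508467 [ 0.6279 -0.1461  0.1823]
scene drum_grip 0.78 [189.6 266.2] 1.099053 [ 0.5402 -0.1641  0.2063
[... 1183 characters left out ...]
[163.5 358.3] 1.3598474 [ 0.5705 -0.168   0.188 ]
top drum_grip 0.85 [314.8 184.6] 1.2853553 [0.1581 0.2796 0.2017]
top drum_grip 0.68 [178.4 351.7] 1.3511311 [ 0.5282 -0.1502  0.1909]
top controller 0.8 [163.2 242.9] 1.472914 [0.5853 0.1629 0.0719]
top speed_grip 0.45 [164.8 242. ] 1.4792651 [0.5817 0.1663 0.065 ]
top jar 0.7 [159.  298.7] 1.4859767 [ 0.6039 -0.0021  0.0633]
top dish 0.7 [226.6 285. ] 1.515748 [0.4044 0.0353 0.0056]
top dropper 0.64 [225.9 195.3] 1.4655832 [0.3974 0.2979 0.0521]
top spatula 0.61 [236.4 405.6] 1.5047296 [ 0.3824 -0.3313  0.0182]
top rack 0.68 [110.3 300.4] 1.5302907 [ 0.7615 -0.0028  0.04  ]
top slidebox 0.57 [151.5 426.5] 1.5227706 [ 0.6427 -0.3927  0.0362]
```

View pictures.

View pics/scene0.png

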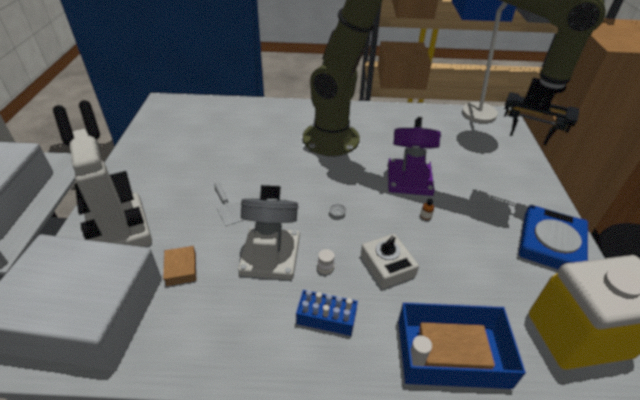

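View pics/top0.png

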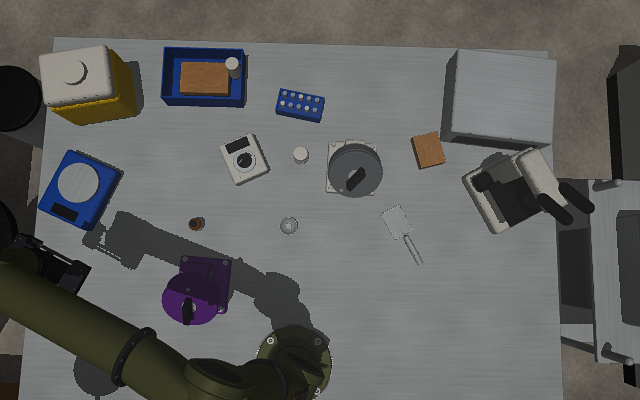

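```bash
cat >> h.py <<'E'
def tri(a,ra,b,rb):
    e1,d1=ray(a,ra);e2,d2=ray(b,rb)
    A=np.c_[d1,-d2]; s=np.linalg.lstsq(A,e2-e1,rcond=None)[0]
    p,q=e1+s[0]*d1,e2+s[1]*d2; return (p+q)/2,np.linalg.norm(p-q)
E
python3 - <<'E'
from h import *
np.set_printoptions(precision=4,suppress=True)
S={};C={}
for n in('scene','top'):
    im,d=cams.read_camera(n)
    m=(d>0); 
    for reg in [(0.45,-0.3),(0.7,0.25),(0.6,0.1)]:
        r,c=proj(n,[*reg,0]).round().astype(int); print(n,'table',deproj(n,(r,c),d[r,c]))
    for t in('drum','controller','rotator'):
        for o in outline_of(n,t)[:3]:
            P=cloud(n,d,o['pixels']); 
            if len(P)==0: continue
            md=np.median(P,0)
            print(n,t,round(o['conf'],2),o['box'],len(P),md)
            if (t=='controller' or md[1]<0) and (n,t) not in C and len(P)>100: C[n,t]=P
np.save('C.npy',C,allow_pickle=True)
g=lambda n,t,ok:next((l['position'] for l in landmark_of(n,t) if ok(l['position'])),None)
for t in('drum_grip','speed_grip','spindle','drum','controller','rotator','jar'):
    a=g('scene',t,lambda p:(p[1]<330)!=(t in('speed_grip','controller')))
    b=g('top',t,lambda p:(p[1]>290)!=(t in('speed_grip','controller')))
    print(t,a,b,tri('scene',a,'top',b) if a is not None and b is not None else '')
# drum face from each cloud
ax=None
for n in('top','scene'):
    P=C[n,'drum']
    best=None;rng=np.random.default_rng(0)
    for _ in range(400):
        q=P[rng.choice(len(P),3,False)];nn=np.cross(q[1]-q[0],q[2]-q[0]);L=np.linalg.norm(nn)
        if L<1e-5: continue
        nn/=L; nn*=np.sign(nn[2]); inl=abs((P-q[0])@nn)<.003
        if best is None or inl.sum()>best.sum(): best=inl
    Q=P[best];c=Q.mean(0);nn=np.linalg.svd(Q-c)[2][2];nn*=np.sign(nn[2])
    h=(P-c)@nn
    u=np.cross([0,0,1],nn);u/=np.linalg.norm(u);v=np.cross(nn,u)
    cc,rr=cv2.minEnclosingCircle(np.c_[(Q-c)@u,(Q-c)@v].astype(np.float32))
    print(n,'face n',nn,best.sum(),len(P),'tilt',np.degrees(np.arccos(nn[2])),'az',np.degrees(np.arctan2(nn[1],nn[0])),'ctr',c+cc[0]*u+cc[1]*v,'R',rr)
    B=P[h>.025]; 
    if len(B)>5: print(' bar',len(B),B.mean(0),np.linalg.svd(B-B.mean(0))[2][0],h.max())
for n in('top','scene'):
    P=C[n,'controller'];T=P[abs(P[:,2]-.05)<.006];k=P[P[:,2]>.07]
    for q,l in((T,'top face'),(k,'knob')):
        if len(q)<4: continue
        r=cv2.minAreaRect(q[:,:2].astype(np.float32));print(n,l,len(q),r,q.mean(0),q[:,2].max())
E
```

```text
scene table [ 0.4596 -0.2975  0.0079]
scene table [0.701  0.25   0.0004]
scene table [0.6003 0.101  0.0024]
scene drum 0.92 [241.0, 181.7, 298.2, 221.2] 1631 [ 0.5962 -0.1547  0.1901]
scene drum 0.56 [389.0, 113.5, 441.6, 149.0] 1001 [0.2383 0.2699 0.1884]
scene controller 0.92 [363.8, 234.9, 419.0, 288.1] 1969 [0.6283 0.1644 0.0518]
scene rotator 0.93 [387.7, 117.2, 438.1, 197.7] 2742 [0.2547 0.2666 0.1037]Traceback (most recent call last):
  File "<stdin>", line 11, in <module>
  File "h.py", line 16, in cloud
    r,c=np.nonzero(mask&(depth>0)); return np.array([deproj(n,(a,b),depth[a,b]) for a,b in zip(r,c)])
                                                     ~~~~~~^^^^^^^^^^^^^^^^^^^^
  File "h.py", line 12, in deproj
    e,r=ray(n,rc); return e+r*d
        ~~~^^^^^^
  File "h.py", line 10, in ray
    p,f=K(n); d=np.array([(rc[1]-p['cx'])/f,-(rc[0]-p['cy'])/f,-1.0]); return np.array(p['eye'],float),att(p)@d
        ~^^^
  File "h.py", line 5, in K
    p=cams.camera_params(n); f=200/np.tan(np.radians(p['vfov'])/2); return p,f
ValueError: time passes only in moves, steps and waits
```

```bash
python3 - <<'E'
s=open('h.py').read()
s=s.replace("def K(n):\n    p=cams.camera_params(n);","_c={}\ndef K(n):\n    p=_c[n] if n in _c else _c.setdefault(n,cams.camera_params(n));")
s=s[:s.index("def cloud")]+'''def cloud(n,depth,mask):
    r,c=np.nonzero(mask&(depth>0)); p,f=K(n); z=depth[r,c].astype(float)
    return np.array(p['eye'])+(np.c_[(c-p['cx'])/f,-(r-p['cy'])/f,-np.ones(len(r))]*z[:,None])@att(p).T
'''+s[s.index("def tri"):]
open('h.py','w').write(s)
E
cat > m.py <<'E'
from h import *
np.set_printoptions(precision=4,suppress=True)
C={}
for n in('scene','top'):
    im,d=cams.read_camera(n)
    np.save(f'{n}1.npy',d)
    for t in('drum','controller','rotator'):
        for o in outline_of(n,t)[:3]:
            P=cloud(n,d,o['pixels']); 
            if len(P)==0: continue
            md=np.median(P,0)
            print(n,t,round(o['conf'],2),o['box'],len(P),md)
            if (t=='controller' or md[1]<0) and (n,t) not in C and len(P)>100: C[n,t]=P
import pickle;pickle.dump(C,open('C.pkl','wb'))
g=lambda n,t,ok:next((l['position'] for l in landmark_of(n,t) if ok(l['position'])),None)
for t in('drum_grip','speed_grip','spindle','drum','controller','rotator','jar'):
    w=t in('speed_grip','controller')
    a=g('scene',t,lambda p:p[1]>350 if w else 230<p[1]<340)
    b=g('top',t,lambda p:p[1]<270 if w else p[1]>290)
    print(t,a,b,tri('scene',a,'top',b) if a is not None and b is not None else '')
for n in('top','scene'):
    P=C[n,'drum']
    best=None;rng=np.random.default_rng(0)
    for _ in range(400):
        q=P[rng.choice(len(P),3,False)];nn=np.cross(q[1]-q[0],q[2]-q[0]);L=np.linalg.norm(nn)
        if L<1e-5: continue
        nn/=L; nn*=np.sign(nn[2]); inl=abs((P-q[0])@nn)<.003
        if best is None or inl.sum()>best.sum(): best=inl
    Q=P[best];c=Q.mean(0);nn=np.linalg.svd(Q-c)[2][2];nn*=np.sign(nn[2])
    h=(P-c)@nn
    u=np.cross([0,0,1],nn);u/=np.linalg.norm(u);v=np.cross(nn,u)
    cc,rr=cv2.minEnclosingCircle(np.c_[(Q-c)@u,(Q-c)@v].astype(np.float32))
    print(n,'face n',nn,best.sum(),len(P),'tilt',np.degrees(np.arccos(nn[2])),'az',np.degrees(np.arctan2(nn[1],nn[0])),'ctr',c+cc[0]*u+cc[1]*v,'R',rr)
    B=P[h>.025]; 
    if len(B)>5: print(' bar',len(B),B.mean(0),np.linalg.svd(B-B.mean(0))[2][0],h.max())
for n in('top','scene'):
    P=C[n,'controller'];T=P[abs(P[:,2]-.05)<.006];k=P[P[:,2]>.07]
    for q,l in((T,'top face'),(k,'knob')):
        if len(q)<4: continue
        r=cv2.minAreaRect(q[:,:2].astype(np.float32));print(n,l,len(q),r,q.mean(0),q[:,2].max())
    R=C.get((n,'rotator'))
    if R is not None:
        q=R[abs(R[:,2]-.03)<.008]
        if len(q)>10: print(n,'foot',len(q),cv2.minAreaRect(q[:,:2].astype(np.float32)))
E
python3 m.py
```

```text
scene drum 0.97 [239.3, 182.8, 297.8, 221.4] 1585 [ 0.597  -0.1532  0.1908]
scene drum 0.9 [390.6, 113.8, 442.5, 148.5] 997 [0.2379 0.2714 0.1888]
scene controller 0.95 [364.5, 234.6, 423.5, 289.1] 2052 [0.627  0.1644 0.0516]
scene rotator 0.88 [238.6, 184.8, 298.4, 278.4] 4341 [ 0.6138 -0.1513  0.1122]
scene rotator 0.71 [387.9, 115.6, 437.9, 197.4] 2752 [0.2548 0.2658 0.1009]
top drum 0.76 [327.2, 142.4, 383.8, 195.8] 2434 [ 0.5532 -0.1585  0.1822]
top drum 0.65 [159.0, 273.4, 218.9, 327.6] 2478 [0.1989 0.2691 0.1838]
top controller 0.69 [216.7, 134.1, 268.3, 187.2] 1619 [0.5998 0.164  0.0504]
top rotator 0.89 [160.8, 255.0, 231.6, 324.8] 3787 [0.2186 0.2587 0.1631]
top rotator 0.64 [323.9, 141.0, 383.6, 199.9] 2839 [ 0.5568 -0.1539  0.1757]
drum_grip [188.0, 269.8] [181.0, 355.5] (array([ 0.5206, -0.159 ,  0.195 ]), np.float64(0.002478198786283124))
speed_grip [237.1, 390.3] [158.6, 247.0] (array([0.5943, 0.1571, 0.1034]), np.float64(0.019483212041120128))
spindle [219.4, 267.2] None 
drum [217.7, 266.9] [163.1, 357.6] (array([ 0.5799, -0.1659,  0.1431]), np.float64(0.009558803180
[... 914 characters left out ...]
6350989341736), (0.020741935819387436, 0.041387900710105896), 52.528076171875) [0.5951 0.1609 0.0895] 0.10218256129795078
top foot 326 ((0.5892971158027649, -0.16238301992416382), (0.14923827350139618, 0.1600821167230606), 87.75199127197266)
scene top face 1139 ((0.6078401803970337, 0.16930195689201355), (0.13191990554332733, 0.11119381338357925), 25.62487030029297) [0.6221 0.1692 0.0516] 0.05596731524565102
scene knob 125 ((0.5970176458358765, 0.16295485198497772), (0.017418619245290756, 0.040784720331430435), 50.87255096435547) [0.6018 0.1628 0.0885] 0.0994771111850109
scene foot 1454 ((0.590489387512207, -0.16047734022140503), (0.15085214376449585, 0.16278952360153198), 87.58828735351562)
```

jog_arm:
  rows:
    - [0,-0.0188,0.0359,0,0,0,0]
    - [0,-0.0188,0.0359,0,0,0,0]
    - [0,-0.0188,0.0359,0,0,0,0]
    - [0,-0.0188,0.0359,0,0,0,0]
    - [0,-0.0188,0.0359,0,0,0,0]
    - [0,-0.0188,0.0359,0,0,0,0]
    - [0,-0.0188,0.0359,0,0,0,0]
    - [0,-0.0188,0.0359,0,0,0,0]
    - [0,-0.0188,0.0359,0,0,0,0]
    - [0,-0.0188,0.0359,0,0,0,0]
    - [0,-0.0188,0.0359,0,0,0,0]
    - [0,-0.0188,0.0359,0,0,0,0]
  grip_force: 25

```text
time_s: 3.6
tool_pos: [0.5731, 0.1937, 0.4052]
tool_rot: [180.0, -0.0, 64.3]
force: [0.3, 0.3, 0.1]
grip_width: 0.0867
```

jog_arm:
  rows:
    - [0,-0.0184,0.0363,0,0,0,0]
    - [0,0,0,0,0,0,7]
    - [0,0,0,0,0,0,7]
    - [0,0,0,0,0,0,7]
    - [0,0,0,0,0,0,7]
    - [0,0,0,0,0,0,7]
    - [0,0,0,0,0,0,7]
    - [0,0,0,0,0,0,7]
    - [0,0,0,0,0,0,7]
    - [0,0,0,0,0,0,7]
    - [0,0,0,0,0,0,7]
    - [0,0,0,0,0,0,7]

```text
time_s: 4.6
tool_pos: [0.597, 0.1632, 0.4049]
tool_rot: [-180.0, -0.0, -13.1]
force: [-0.4, 0.1, 0.2]
grip_width: 0.0869
```

```bash
python3 -c "
from h import *
np.set_printoptions(precision=4,suppress=True)
print(status.get_obs())"
```

```text
{'time_s': 4.6, 'qpos': array([-37.163 ,  15.0455,  23.5489,  88.719 ,  -6.1068,  77.4917,
       -26.0622]), 'joint_velocities': array([ -8.1401,   0.7993,  10.0144,   0.3186,  -2.7382,   0.1502,
       -81.1214]), 'effort': array([  0.7517, -42.8792,   3.081 , -31.046 ,  -0.0162,  -0.0008,
         1.4922]), 'tool_pos': array([0.597 , 0.1632, 0.4049]), 'tool_rot': array([-179.9855,   -0.0101,  -13.0507]), 'force': array([-0.4194,  0.096 ,  0.2381]), 'wrist_torque': array([-0.118 ,  0.1263,  0.0225]), 'grip_width': 0.0868970176028978}
```

jog_arm:
  rows:
    - [0,0,0,0,0,0,7.1]
    - [0,0,0,0,0,0,7.1]
    - [0,0,0,0,0,0,7.1]
    - [0,0,0,0,0,0,7.1]
    - [0,0,0,0.01,0,0,7.1]
    - [0,0,0,0.01,0,0,7.1]
    - [0,0,0,0.01,0,0,7.1]
    - [0,0,0,0.01,0,0,7.1]
    - [0,0,0,0.01,0,0,7.1]
    - [0,0,0,0.01,0,0,7.1]
    - [0,0,0,0.01,0,0,7.1]
    - [0,0,0,0.01,0,0,7.1]

```text
time_s: 5.6
tool_pos: [0.597, 0.1633, 0.3244]
tool_rot: [-180.0, 0.0, -98.3]
force: [0.8, 0.0, 0.1]
grip_width: 0.0869
```

jog_arm:
  rows:
    - [0,0,0,0,0,0,7.1]
    - [0,0,0,0,0,0,7.1]
    - [0,0,0,0,0,0,7.1]
    - [0,0,0,0,0,0,7.1]
    - [0,0,0,0,0,0,2]
    - [0,0,0,0,0,0,0]

```text
time_s: 6.1
tool_pos: [0.597, 0.1633, 0.3248]
tool_rot: [-180.0, 0.0, -128.3]
force: [1.3, 0.6, 0.1]
grip_width: 0.0871
```

```bash
python3 -c "
from h import *
np.set_printoptions(precision=4,suppress=True)
o=status.get_obs();print(o['time_s'],o['qpos'],o['tool_pos'],o['tool_rot'],o['wrist_torque'])
im,d=cams.read_camera('scene')
cv2.imwrite('pics/k.png',cv2.resize(im[140:300,310:470,::-1],None,fx=3,fy=3,interpolation=cv2.INTER_CUBIC))
im,d=cams.read_camera('top')
print(im.shape)
"
```

```text
6.1 [ -49.5526   20.4034   39.3704   94.918   -13.646    69.5746 -135.4898] [0.597  0.1633 0.3248] [-179.993     0.0032 -128.3411] [ 0.0483  0.1935 -0.0248]
(400, 640, 3)
```

View pics/k.png

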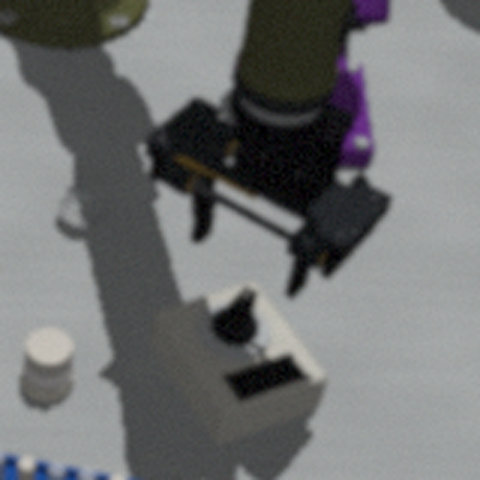

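jog_arm:
  rows:
    - [0,0,0,0.015,0,0,0]
    - [0,0,0,0.015,0,0,0]
    - [0,0,0,0.015,0,0,0]
    - [0,0,0,0.015,0,0,0]
    - [0,0,0,0.0115,0,0,0]
    - [0.4,0,0,0,0,0,0]
    - [1,0,0,0,0,0,0]
    - [1,0,0,0,0,0,0]
    - [1,0,0,0,0,0,0]
    - [1,0,0,0,0,0,0]
    - [1,0,0,0,0,0,0]
    - [1,0,0,0,0,0,0]
  grip_force: 20

```text
time_s: 7.2
tool_pos: [0.5972, 0.1632, 0.2538]
tool_rot: [-180.0, 0.1, -128.3]
force: [0.6, 0.1, -1.1]
grip_width: 0.0482
```

```bash
cat > s.py <<'E'
from h import *
np.set_printoptions(precision=3,suppress=True)
o=status.get_obs()
for k in('time_s','qpos','tool_pos','tool_rot','force','wrist_torque','grip_width'): print(k,o[k])
R=Rn.from_euler('xyz',o['tool_rot'],degrees=True); g=o['tool_pos']+R.as_matrix()[:,2]*.164
print('grasp pt',g,'torque in tool',R.as_matrix().T@o['wrist_torque'])
E
python3 s.py
```

```text
time_s 7.2
qpos [ -48.031   24.551   37.766   98.732  -16.71    62.387 -133.261]
tool_pos [0.597 0.163 0.254]
tool_rot [-179.982    0.052 -128.31 ]
force [ 0.601  0.096 -1.133]
wrist_torque [-0.004  0.185 -0.017]
grip_width 0.04822084313813334
grasp pt [0.597 0.163 0.09 ] torque in tool [-0.143  0.117  0.017]
```

jog_arm:
  rows:
    - [1,0,0,0,0,0,0]
    - [1,0,0,0,0,0,0]
    - [1,0,0,0,0,0,0]
    - [1,0,0,0,0,0,0]
    - [1,0,0,0,0,0,0]
    - [1,0,0,0,0,0,0]
    - [1,0,0,0,0,0,0]
    - [1,0,0,0,0,0,0]
    - [1,0,0,0,0,0,0]
    - [1,0,0,0,0,0,0]

```text
time_s: 8.03
tool_pos: [0.5971, 0.1633, 0.2533]
tool_rot: [-180.0, 0.0, -128.3]
force: [2.5, 0.9, -1.2]
grip_width: 0.0136
```

```bash
python3 s.py
```

```text
time_s 8.0333
qpos [ -48.03    24.588   37.748   98.746  -16.723   62.357 -133.263]
tool_pos [0.597 0.163 0.253]
tool_rot [-179.987    0.033 -128.305]
force [ 2.451  0.944 -1.218]
wrist_torque [ 0.264 -0.085  0.021]
grip_width 0.013598938889187354
grasp pt [0.597 0.163 0.089] torque in tool [-0.097 -0.26  -0.02 ]
```

jog_arm:
  rows:
    - [1,0,0,0,0,0,-5]
    - [1,0,0,0,0,0,-5]
    - [1,0,0,0,0,0,-5]
    - [1,0,0,0,0,0,-5]
    - [1,0,0,0,0,0,-5]
    - [1,0,0,0,0,0,-5]

```text
time_s: 8.53
tool_pos: [0.5972, 0.1634, 0.2533]
tool_rot: [-180.0, 0.0, -98.1]
force: [1.0, 1.1, -1.9]
grip_width: 0.0139
```

```bash
python3 s.py
```

```text
time_s 8.5333
qpos [ -43.591   23.397   31.954   98.592  -13.802   61.908 -105.279]
tool_pos [0.597 0.163 0.253]
tool_rot [-179.967    0.032  -98.067]
force [ 0.971  1.123 -1.872]
wrist_torque [ 0.248 -0.183 -0.071]
grip_width 0.013924108193088893
grasp pt [0.597 0.163 0.089] torque in tool [ 0.147 -0.272  0.071]
```

jog_arm:
  rows:
    - [1,0,0,0,0,0,-5]
    - [1,0,0,0,0,0,-5]
    - [1,0,0,0,0,0,-5]
    - [1,0,0,0,0,0,-5]
    - [1,0,0,0,0,0,-5]
    - [1,0,0,0,0,0,-5]

```text
time_s: 9.03
tool_pos: [0.5972, 0.1634, 0.2533]
tool_rot: [-180.0, 0.0, -68.1]
force: [2.0, 1.5, -1.1]
grip_width: 0.0138
```

```bash
python3 s.py
```

```text
time_s 9.0333
qpos [-39.29   22.533  26.476  98.436 -11.223  61.612 -77.271]
tool_pos [0.597 0.163 0.253]
tool_rot [-179.955    0.016  -68.067]
force [ 1.998  1.477 -1.087]
wrist_torque [ 0.257 -0.233 -0.037]
grip_width 0.013823325952833847
grasp pt [0.597 0.164 0.089] torque in tool [ 0.312 -0.151  0.037]
```

jog_arm:
  rows:
    - [1,0,0,0,0,0,-5]
    - [1,0,0,0,0,0,-5]
    - [1,0,0,0,0,0,-5]
    - [1,0,0,0,0,0,-5]
    - [1,0,0,0,0,0,-5]
    - [1,0,0,0,0,0,-5]

```text
time_s: 9.53
tool_pos: [0.597, 0.1631, 0.2531]
tool_rot: [-179.9, 0.1, -38.3]
force: [3.0, 2.8, -3.1]
grip_width: 0.0223
```

```bash
python3 s.py
```

```text
time_s 9.5333
qpos [-35.077  21.912  21.253  98.302  -8.954  61.438 -49.208]
tool_pos [0.597 0.163 0.253]
tool_rot [-179.947    0.063  -38.279]
force [ 3.037  2.758 -3.084]
wrist_torque [ 0.58  -0.444 -1.201]
grip_width 0.022274212853471288
grasp pt [0.597 0.163 0.089] torque in tool [ 0.732 -0.009  1.2  ]
```

jog_arm:
  rows:
    - [1,0,0,0,0,0,-5]
    - [1,0,0,0,0,0,-5]
    - [1,0,0,0,0,0,-5]
    - [1,0,0,0,0,0,-5]
    - [1,0,0,0,0,0,-5]

```text
time_s: 9.95
tool_pos: [0.597, 0.1624, 0.2527]
tool_rot: [-179.8, 0.2, -14.0]
force: [-7.0, 4.1, -21.8]
grip_width: 0.0374
```

```bash
python3 s.py
```

```text
time_s 9.95
qpos [-31.605  21.563  17.111  98.213  -7.408  61.308 -26.09 ]
tool_pos [0.597 0.162 0.253]
tool_rot [-179.756    0.151  -14.035]
force [ -6.964   4.141 -21.833]
wrist_torque [ 1.689 -0.832 -2.609]
grip_width 0.03738471911288299
grasp pt [0.597 0.163 0.089] torque in tool [1.847 0.409 2.603]
```

jog_arm:
  rows:
    - [1,0,0,0,0,0,7]
    - [1,0,0,0,0,0,7]
    - [1,0,0,0,0,0,7]
    - [1,0,0,0,0,0,7]
    - [1,0,0,0,0,0,6]
    - [1,0,0,0,0,0,4]
    - [1,0,0,0,0,0,0]
    - [1,0,0,0,0,0,0]
    - [1,0,0,0,0,0,0]

```text
time_s: 10.7
tool_pos: [0.5937, 0.1613, 0.2519]
tool_rot: [179.3, 0.3, -51.4]
force: [-12.3, -3.0, 6.2]
grip_width: 0.0173
```

```bash
python3 s.py
```

```text
time_s 10.7
qpos [-36.886  22.109  23.54   98.599  -9.791  62.098 -61.601]
tool_pos [0.594 0.161 0.252]
tool_rot [179.297   0.307 -51.43 ]
force [-12.269  -3.003   6.161]
wrist_torque [-0.832  2.716 -0.377]
grip_width 0.017276010340429
grasp pt [0.592 0.161 0.088] torque in tool [-2.64  -1.047  0.378]
```

jog_arm:
  rows:
    - [0.6,0,0,0,0,0,0]
    - [0.6,0,0,0,0,0,0]
    - [0.6,0,0,0,0,0,3]
    - [0.6,0,0,0,0,0,0]
    - [1,0,0,0,0,0,0]
    - [1,0,0,0,0,0,0]
    - [1,0,0,0,0,0,0]
    - [1,0,0,0,0,0,0]
    - [1,0,0,0,0,0,0]
  grip_force: 20

```text
time_s: 11.45
tool_pos: [0.597, 0.1633, 0.2533]
tool_rot: [-180.0, 0.0, -54.3]
force: [-0.9, 0.5, -0.0]
grip_width: 0.0164
```

```bash
python3 s.py
```

```text
time_s 11.45
qpos [-37.304  22.206  23.992  98.369 -10.103  61.556 -64.391]
tool_pos [0.597 0.163 0.253]
tool_rot [-179.989    0.031  -54.333]
force [-0.908  0.489 -0.023]
wrist_torque [ 0.052  0.247 -0.263]
grip_width 0.016425838664412204
grasp pt [0.597 0.163 0.089] torque in tool [-0.17  -0.186  0.263]
```

jog_arm:
  rows:
    - [0,0,0,0,0,0,0]
    - [0,0,0,0,0,0,0]
    - [0,0,0,0,0,0,0]
    - [0,0,0,0,0,0,0]
    - [0,0,0,-0.01,0,0,0]
    - [0,0,0,-0.02,0,0,0]
    - [0,0,0,-0.025,0,0,0]
    - [0,0,0,-0.025,0,0,0]
    - [0,0,0,-0.025,0,0,0]
    - [0,0,0,-0.025,0,0,0]
    - [0,0,0,-0.02,0,0,0]

```text
time_s: 12.37
tool_pos: [0.5972, 0.1629, 0.4065]
tool_rot: [-179.8, -0.0, -54.3]
force: [0.4, -0.3, 0.1]
grip_width: 0.0812
```

```bash
python3 s.py; cat > p.py <<'E'
from h import *
np.set_printoptions(precision=4,suppress=True)
yaw=np.radians(-2.4); Z=Rn.from_euler('z',yaw).as_matrix()
n=Z@[-.643,0,.766]; dn=Z@[-.766,0,-.643]; ey=Z@[0,1,0]; sp=np.array([.575,-.161,.13])
def tool(psi,off):   # psi: tool x from uphill about n ; off: grasp point beyond drum_grip along n
    a=np.radians(psi); x=-np.cos(a)*dn+np.sin(a)*ey; z=-n
    return np.c_[x,np.cross(z,x),z], sp+n*(.078+.164+off)
E
python3 - <<'E'
from p import *
im=cv2.imread('pics/top0.png');_c['x']=0
p,f=K('top')
m=np.zeros((400,640),bool)
m[165:195,338:370]=im[165:195,338:370].max(2)<45
num,lab,st,_=cv2.connectedComponentsWithStats(m.astype(np.uint8)); k=1+st[1:,4].argmax(); m=lab==k
r,c=np.nonzero(m); e=np.array(p['eye'])
D=np.c_[(c-p['cx'])/f,-(r-p['cy'])/f,-np.ones(len(r))]@att(p).T
d0=np.load('top0.npy');P=cloud('top',d0,m); h=(P-sp)@n
print(len(r),'h range',np.percentile(h,[5,50,95]))
t=((sp+.085*n-e)@n)/(D@n); Q=e+D*t[:,None]-sp
rect=cv2.minAreaRect(np.c_[Q@-dn,Q@ey].astype(np.float32)*1000);print('in (uphill,ey) mm',rect)
T=P[h>.08]; q=np.c_[(T-sp)@-dn,(T-sp)@ey]*1000; print('top depth pts',len(T),cv2.minAreaRect(q.astype(np.float32)))
cv2.imwrite('pics/bar.png',cv2.resize(im[130:210,315:395],None,fx=5,fy=5,interpolation=cv2.INTER_CUBIC))
im2,d2=cams.read_camera('scene'); C=outline_of('scene','controller')
cv2.imwrite('pics/k2.png',cv2.resize(im2[210:300,345:435,::-1],None,fx=4,fy=4,interpolation=cv2.INTER_CUBIC))
if C:
    P=cloud('scene',d2,C[0]['pixels']);k=P[(P[:,2]>.07)&(P[:,2]<.105)];
    if len(k)>5: print('knob',len(k),cv2.minAreaRect(k[:,:2].astype(np.float32)))
E
```

```text
time_s 12.3667
qpos [-38.742  15.092  25.525  88.711  -6.62   77.527 -66.898]
tool_pos [0.597 0.163 0.406]
tool_rot [-179.84    -0.041  -54.325]
force [ 0.388 -0.315  0.146]
wrist_torque [-0.112  0.063  0.055]
grip_width 0.0812417064276031
grasp pt [0.598 0.163 0.242] torque in tool [-0.116  0.054 -0.056]Traceback (most recent call last):
  File "<stdin>", line 2, in <module>
NameError: name '_c' is not defined
```

```bash
python3 - <<'E'
from p import *
im=cv2.imread('pics/top0.png')
p,f=K('top')
m=np.zeros((400,640),bool)
m[165:195,338:370]=im[165:195,338:370].max(2)<45
num,lab,st,_=cv2.connectedComponentsWithStats(m.astype(np.uint8)); k=1+st[1:,4].argmax(); m=lab==k
r,c=np.nonzero(m); e=np.array(p['eye'])
D=np.c_[(c-p['cx'])/f,-(r-p['cy'])/f,-np.ones(len(r))]@att(p).T
d0=np.load('top0.npy');P=cloud('top',d0,m); h=(P-sp)@n
print(len(r),'h range',np.percentile(h,[5,50,95]))
t=((sp+.085*n-e)@n)/(D@n); Q=e+D*t[:,None]-sp
print('in (uphill,ey) mm',cv2.minAreaRect(np.c_[Q@-dn,Q@ey].astype(np.float32)*1000))
T=P[h>.08]; q=np.c_[(T-sp)@-dn,(T-sp)@ey]*1000; print('top depth pts',len(T),cv2.minAreaRect(q.astype(np.float32)))
b=cv2.resize(im[130:210,315:395],None,fx=5,fy=5,interpolation=cv2.INTER_CUBIC)
im2,d2=cams.read_camera('scene'); C=outline_of('scene','controller')
k2=cv2.resize(im2[210:290,350:430,::-1],None,fx=5,fy=5,interpolation=cv2.INTER_CUBIC)
cv2.imwrite('pics/bk.png',np.hstack([b,k2]))
if C:
    P=cloud('scene',d2,C[0]['pixels']);k=P[(P[:,2]>.07)&(P[:,2]<.105)];
    if len(k)>5: print('knob',len(k),cv2.minAreaRect(k[:,:2].astype(np.float32)))
# segment B
o=status.get_obs(); R0=Rn.from_euler('xyz',o['tool_rot'],degrees=True); 
Rt,pt=tool(-124.7,.05); pt=pt+[0,0,.06]; print('target',pt, 'grasp TCP',tool(-124.7,0)[1])
Rt=Rn.from_matrix(Rt); w=(R0.inv()*Rt).as_rotvec(); N=14
print('rotvec tool deg',np.degrees(w),np.degrees(np.linalg.norm(w)))
rows=[]
for i in range(N):
    Ri=R0*Rn.from_rotvec(w*i/N); rows.append(np.r_[0,Ri.inv().apply((pt-o['tool_pos'])/N).round(4),np.degrees(w/N).round(2)].tolist())
print(rows)
E
```

```text
232 h range [0.0607 0.0878 0.095 ]
in (uphill,ey) mm ((6.26902961730957, -0.381988525390625), (28.524860382080078, 76.71915435791016), 56.7628173828125)
top depth pts 150 ((1.4116992950439453, -1.4037933349609375), (18.49118995666504, 63.76765823364258), 56.551631927490234)
knob 138 ((0.5968132019042969, 0.16440890729427338), (0.04372869059443474, 0.015471067279577255), 26.968334197998047)
target [ 0.3874 -0.1531  0.4137] grasp TCP [ 0.4195 -0.1545  0.3154]
rotvec tool deg [42.2325  1.4389 69.6303] 81.44955936715739
[[0.0, 0.0096, 0.0254, -0.0005, 3.02, 0.1, 4.97], [0.0, 0.0117, 0.0244, -0.0018, 3.02, 0.1, 4.97], [0.0, 0.0138, 0.0232, -0.0031, 3.02, 0.1, 4.97], [0.0, 0.0158, 0.0217, -0.0042, 3.02, 0.1, 4.97], [0.0, 0.0176, 0.02, -0.0053, 3.02, 0.1, 4.97], [0.0, 0.0192, 0.0181, -0.0063, 3.02, 0.1, 4.97], [0.0, 0.0207, 0.016, -0.0071, 3.02, 0.1, 4.97], [0.0, 0.022, 0.0137, -0.0079, 3.02, 0.1, 4.97], [0.0, 0.0231, 0.0113, -0.0085, 3.02, 0.1, 4.97], [0.0, 0.024, 0.0088, -0.009, 3.02, 0.1, 4.97], [0.0, 0.0247, 0.0062, -0.0093, 3.02, 0.1, 4.97], [0.0, 0.0251, 0.0036, -0.0095, 3.02, 0.1, 4.97], [0.0, 0.0254, 0.0009, -0.0096, 3.02, 0.1, 4.97], [0.0, 0.0253, -0.0018, -0.0095, 3.02, 0.1, 4.97]]
```

View pics/bk.png

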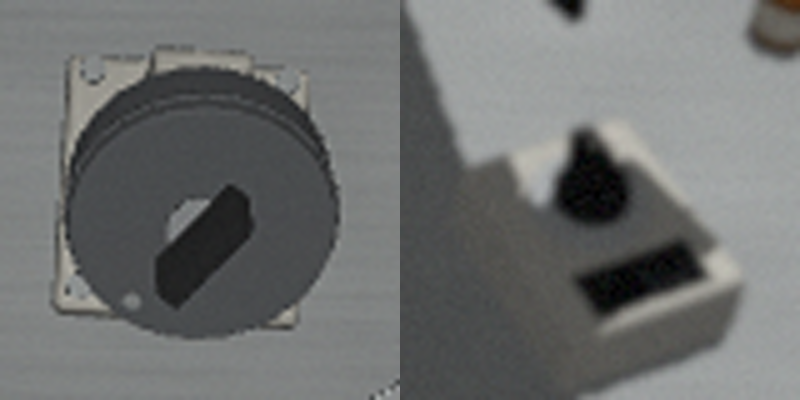

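jog_arm:
  rows:
    - [0,0.0096,0.0254,-0.0005,3,0.1,5]
    - [0,0.0117,0.0244,-0.0018,3,0.1,5]
    - [0,0.0138,0.0232,-0.0031,3,0.1,5]
    - [0,0.0158,0.0217,-0.0042,3,0.1,5]
    - [0,0.0176,0.02,-0.0053,3,0.1,5]
    - [0,0.0192,0.0181,-0.0063,3,0.1,5]
    - [0,0.0207,0.016,-0.0071,3,0.1,5]
    - [0,0.022,0.0137,-0.0079,3,0.1,5]
    - [0,0.0231,0.0113,-0.0085,3,0.1,5]
    - [0,0.024,0.0088,-0.009,3,0.1,5]
    - [0,0.0247,0.0062,-0.0093,3,0.1,5]
    - [0,0.0251,0.0036,-0.0095,3,0.1,5]

```text
time_s: 13.47
tool_pos: [0.4459, -0.0625, 0.4143]
tool_rot: [-153.0, 11.5, -102.2]
force: [-0.3, 0.5, 1.0]
grip_width: 0.0869
```

jog_arm:
  rows:
    - [0,0.0254,0.0009,-0.0096,3,0.1,5]
    - [0,0.0253,-0.0018,-0.0095,3,0.1,5]
    - [0,0,0,0,0,0,0]

```text
time_s: 13.72
tool_pos: [0.4414, -0.0942, 0.4184]
tool_rot: [-151.3, 13.6, -107.2]
force: [-0.1, -1.8, 0.5]
grip_width: 0.0873
```

```bash
python3 s.py; cat > go.py <<'E'
import sys
from p import *
psi,off=map(float,sys.argv[1:3])
o=status.get_obs(); R0=Rn.from_euler('xyz',o['tool_rot'],degrees=True); Rt,pt=tool(psi,off)
pt=pt+.001*(-dn)-.001*ey
print('tool shift',R0.inv().apply(pt-o['tool_pos']),'rotvec',np.degrees((R0.inv()*Rn.from_matrix(Rt)).as_rotvec()))
E
python3 go.py -124 0.05
```

```text
time_s 13.7167
qpos [ 18.539 -17.275  -4.815 120.635 -15.673  47.524 -89.562]
tool_pos [ 0.441 -0.094  0.418]
tool_rot [-151.251   13.599 -107.246]
force [-0.109 -1.754  0.512]
wrist_torque [-0.154  0.818 -0.027]
grip_width 0.08729574808044105
grasp pt [ 0.527 -0.085  0.279] torque in tool [-0.708  0.437 -0.013]
tool shift [0.0861 0.0507 0.0237] rotvec [ 9.7756 -0.0471 14.068 ]
```

```bash
cat > go.py <<'E'
import sys
from p import *
psi,off,up,dz,N=map(float,sys.argv[1:6]); N=int(N)   # up: shift along uphill, dz: world z
o=status.get_obs(); R0=Rn.from_euler('xyz',o['tool_rot'],degrees=True); Rt,pt=tool(psi,off)
pt=pt+(.001+up)*(-dn)-.001*ey+[0,0,dz]; D=pt-o['tool_pos']
w=(R0.inv()*Rn.from_matrix(Rt)).as_rotvec()
print('target',pt,'tool shift',R0.inv().apply(D),'rotvec',np.degrees(w))
for i in range(N):
    Ri=R0*Rn.from_rotvec(w*i/N); print(np.r_[0,Ri.inv().apply(D/N).round(4),np.degrees(w/N).round(2)].tolist())
E
python3 go.py -124 0 0.03 0.06 5
```

```text
target [ 0.4432 -0.1565  0.3953] tool shift [ 0.0627 -0.0135  0.0173] rotvec [ 9.7756 -0.0471 14.068 ]
[0.0, 0.0125, -0.0027, 0.0035, 1.96, -0.01, 2.81]
[0.0, 0.0124, -0.0032, 0.0036, 1.96, -0.01, 2.81]
[0.0, 0.0122, -0.0037, 0.0037, 1.96, -0.01, 2.81]
[0.0, 0.012, -0.0042, 0.0038, 1.96, -0.01, 2.81]
[0.0, 0.0118, -0.0046, 0.0039, 1.96, -0.01, 2.81]
```

jog_arm:
  rows:
    - [0,0.0125,-0.0027,0.0035,1.96,0,2.8]
    - [0,0.0124,-0.0032,0.0036,1.96,0,2.8]
    - [0,0.0122,-0.0037,0.0037,1.96,0,2.8]
    - [0,0.012,-0.0042,0.0038,1.96,0,2.8]
    - [0,0.0118,-0.0046,0.0039,1.96,0,2.8]
    - [0,0,0,0,0,0,0]

```text
time_s: 14.22
tool_pos: [0.4451, -0.1507, 0.3937]
tool_rot: [-145.3, 21.1, -119.0]
force: [0.5, 0.7, 0.6]
grip_width: 0.0874
```

```bash
python3 s.py; python3 go.py -124 0 0.02 0.03 4
```

```text
time_s 14.2167
qpos [ 20.264 -16.182  -0.141 124.561 -20.859  35.053 -92.359]
tool_pos [ 0.445 -0.151  0.394]
tool_rot [-145.339   21.065 -119.039]
force [0.535 0.65  0.556]
wrist_torque [-0.011  0.95   0.052]
grip_width 0.08735760542674255
grasp pt [ 0.55  -0.154  0.268] torque in tool [-0.788  0.528 -0.064]
target [ 0.4356 -0.1562  0.3589] tool shift [0.0213 0.0213 0.0207] rotvec [0.4189 0.3576 0.5296]
[0.0, 0.0053, 0.0053, 0.0052, 0.1, 0.09, 0.13]
[0.0, 0.0053, 0.0053, 0.0052, 0.1, 0.09, 0.13]
[0.0, 0.0053, 0.0053, 0.0052, 0.1, 0.09, 0.13]
[0.0, 0.0053, 0.0053, 0.0052, 0.1, 0.09, 0.13]
```

jog_arm:
  rows:
    - [0,0.0053,0.0053,0.0052,0.1,0.09,0.13]
    - [0,0.0053,0.0053,0.0052,0.1,0.09,0.13]
    - [0,0.0053,0.0053,0.0052,0.1,0.09,0.13]
    - [0,0.0053,0.0053,0.0052,0.1,0.09,0.13]
    - [0,0,0,0,0,0,0]

```text
time_s: 14.63
tool_pos: [0.4354, -0.1546, 0.3576]
tool_rot: [-145.3, 21.0, -119.6]
force: [-0.3, -0.1, -0.1]
grip_width: 0.0868
```

```bash
python3 s.py; python3 go.py -124 0 0 0 4; python3 -c "
from h import *
im,d=cams.read_camera('scene')
a=cv2.resize(im[120:260,200:340,::-1],None,fx=3,fy=3,interpolation=cv2.INTER_CUBIC)
im,d=cams.read_camera('top')
b=cv2.resize(im[110:220,300:420,::-1],(420,420),interpolation=cv2.INTER_CUBIC)
cv2.imwrite('pics/d.png',cv2.resize(np.hstack([a,b]),(800,400)))"
```

```text
time_s 14.6333
qpos [ 19.702 -15.412   1.162 128.284 -22.998  30.882 -89.286]
tool_pos [ 0.435 -0.155  0.358]
tool_rot [-145.332   20.998 -119.58 ]
force [-0.348 -0.072 -0.148]
wrist_torque [0.078 0.932 0.027]
grip_width 0.08680712991143857
grasp pt [ 0.54  -0.159  0.232] torque in tool [-0.802  0.481  0.006]
target [ 0.4203 -0.1555  0.316 ] tool shift [0.0227 0.0309 0.0223] rotvec [0.2174 0.0155 0.153 ]
[0.0, 0.0057, 0.0077, 0.0056, 0.05, 0.0, 0.04]
[0.0, 0.0057, 0.0077, 0.0056, 0.05, 0.0, 0.04]
[0.0, 0.0057, 0.0077, 0.0056, 0.05, 0.0, 0.04]
[0.0, 0.0057, 0.0077, 0.0056, 0.05, 0.0, 0.04]
```

View pics/d.png

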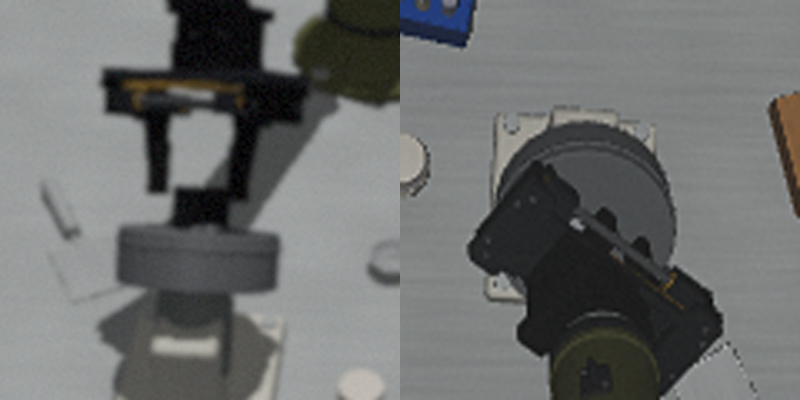

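jog_arm:
  rows:
    - [0,0.0057,0.0077,0.0056,0.05,0,0]
    - [0,0.0057,0.0077,0.0056,0.05,0,0]
    - [0,0.0057,0.0077,0.0056,0.05,0,0]
    - [0,0.0057,0.0077,0.0056,0.05,0,0]
    - [0,0,0,0,0,0,0]

```text
time_s: 15.15
tool_pos: [0.4197, -0.1559, 0.3151]
tool_rot: [-145.2, 21.0, -119.7]
force: [-0.3, 0.3, -0.7]
grip_width: 0.0872
```

```bash
python3 s.py; python3 go.py -124 0 0 0 1
```

```text
time_s 15.15
qpos [ 17.829 -14.62    3.87  132.957 -26.955  25.91  -83.801]
tool_pos [ 0.42  -0.156  0.315]
tool_rot [-145.207   21.011 -119.669]
force [-0.285  0.251 -0.728]
wrist_torque [0.07  0.953 0.04 ]
grip_width 0.0871740579054038
grasp pt [ 0.525 -0.16   0.189] torque in tool [-0.82   0.492 -0.011]
target [ 0.4203 -0.1555  0.316 ] tool shift [-0.0009 -0.0006 -0.0004] rotvec [ 0.0604 -0.021   0.0769]
[0.0, -0.0009, -0.0006, -0.0004, 0.06, -0.02, 0.08]
```

jog_arm:
  rows:
    - [1,0,0,0,0,0,0]
    - [1,0,0,0,0,0,0]
    - [1,0,0,0,0,0,0]
    - [1,0,0,0,0,0,0]
    - [1,0,0,0,0,0,0]
    - [1,0,0,0,0,0,0]
    - [1,0,0,0,0,0,0]
    - [1,0,0,0,0,0,0]
    - [1,0,0,0,0,0,0]
    - [1,0,0,0,0,0,0]
    - [1,0,0,0,0,0,0]
    - [1,0,0,0,0,0,0]
  grip_force: 55

```text
time_s: 16.15
tool_pos: [0.4214, -0.1567, 0.3185]
tool_rot: [-144.9, 21.0, -119.6]
force: [-1.1, 0.7, 1.7]
grip_width: 0.0158
```

jog_arm:
  rows:
    - [1,0,0,0,0,0,0]
    - [1,0,0,0,0,0,0]
    - [1,0,0,0,0,0,0]
    - [1,0,0,0,0,0,0]
    - [1,0,0,0,0,0,0]

```text
time_s: 16.57
tool_pos: [0.4214, -0.1567, 0.3185]
tool_rot: [-144.9, 21.0, -119.6]
force: [-2.6, -3.7, -0.0]
grip_width: 0.0155
```

```bash
python3 s.py
```

```text
time_s 16.5667
qpos [ 17.895 -14.688   3.801 132.654 -26.876  25.933 -83.905]
tool_pos [ 0.421 -0.157  0.319]
tool_rot [-144.854   21.044 -119.581]
force [-2.618 -3.704 -0.   ]
wrist_torque [-0.362  1.392 -0.579]
grip_width 0.015454032643096005
grasp pt [ 0.527 -0.161  0.193] torque in tool [-0.755  1.344  0.168]
```

```bash
cat > t.py <<'E'
from p import *
import json
o=status.get_obs(); R=Rn.from_euler('xyz',o['tool_rot'],degrees=True).as_matrix()
x=R[:,0]; psi=np.degrees(np.arctan2(x@ey,-x@dn)); T=R.T@o['wrist_torque']
g=o['tool_pos']+R[:,2]*.164
print(o['time_s'],'psi',round(psi,1),'Tz',T[2].round(3),'j',o['qpos'].round(1),'F',(R.T@o['force']).round(1),'w',round(o['grip_width'],4),'off-axis mm',(np.array([(g-sp)@-dn,(g-sp)@ey,(g-sp)@n-.078])*1000).round(1),'tilt',np.degrees(np.arccos(-R[:,2]@n)).round(1))
open('log.txt','a').write(json.dumps([o['time_s'],psi,T[2]])+'\n')
E
python3 t.py
```

```text
16.5667 psi -123.9 Tz 0.168 j [ 17.9 -14.7   3.8 132.7 -26.9  25.9 -83.9] F [ 4.2 -0.6 -1.6] w 0.0155 off-axis mm [ 4.3 -2.4  1.2] tilt nant.py:6: RuntimeWarning: invalid value encountered in arccos
  print(o['time_s'],'psi',round(psi,1),'Tz',T[2].round(3),'j',o['qpos'].round(1),'F',(R.T@o['force']).round(1),'w',round(o['grip_width'],4),'off-axis mm',(np.array([(g-sp)@-dn,(g-sp)@ey,(g-sp)@n-.078])*1000).round(1),'tilt',np.degrees(np.arccos(-R[:,2]@n)).round(1))
```

jog_arm:
  rows:
    - [1,0,0,0,0,0,-4]
    - [1,0,0,0,0,0,-4]
    - [1,0,0,0,0,0,-4]

```text
time_s: 16.82
tool_pos: [0.4217, -0.1561, 0.3187]
tool_rot: [-141.8, 13.8, -109.3]
force: [0.1, -0.0, -0.3]
grip_width: 0.0156
```

```bash
python3 t.py
```

```text
16.8167 psi -111.7 Tz 0.229 j [ 15.4 -14.9   5.9 132.7 -25.5  25.7 -73. ] F [0.1 0.1 0.2] w 0.0156 off-axis mm [ 4.6 -1.6  1.1] tilt nant.py:6: RuntimeWarning: invalid value encountered in arccos
  print(o['time_s'],'psi',round(psi,1),'Tz',T[2].round(3),'j',o['qpos'].round(1),'F',(R.T@o['force']).round(1),'w',round(o['grip_width'],4),'off-axis mm',(np.array([(g-sp)@-dn,(g-sp)@ey,(g-sp)@n-.078])*1000).round(1),'tilt',np.degrees(np.arccos(-R[:,2]@n)).round(1))
```

jog_arm:
  rows:
    - [1,0,0,0,0,0,-4]
    - [1,0,0,0,0,0,-4]
    - [1,0,0,0,0,0,-4]

```text
time_s: 17.07
tool_pos: [0.422, -0.1554, 0.3189]
tool_rot: [-140.1, 6.2, -99.8]
force: [-1.4, 2.0, 0.5]
grip_width: 0.0155
```

```bash
python3 t.py
```

```text
17.0667 psi -99.6 Tz 0.208 j [ 12.9 -15.1   8.1 132.8 -24.   25.6 -62.2] F [-1.8  1.1 -1.3] w 0.0155 off-axis mm [ 4.9 -0.7  1.2] tilt nant.py:6: RuntimeWarning: invalid value encountered in arccos
  print(o['time_s'],'psi',round(psi,1),'Tz',T[2].round(3),'j',o['qpos'].round(1),'F',(R.T@o['force']).round(1),'w',round(o['grip_width'],4),'off-axis mm',(np.array([(g-sp)@-dn,(g-sp)@ey,(g-sp)@n-.078])*1000).round(1),'tilt',np.degrees(np.arccos(-R[:,2]@n)).round(1))
```

jog_arm:
  rows:
    - [1,0,0,0,0,0,-5]
    - [1,0,0,0,0,0,-5]
    - [1,0,0,0,0,0,-5]

```text
time_s: 17.32
tool_pos: [0.4221, -0.1545, 0.319]
tool_rot: [-139.9, -3.4, -88.1]
force: [-0.8, 4.9, 1.8]
grip_width: 0.0153
```

```bash
sed -i "s/,'tilt'.*round(1))/)/" t.py; python3 t.py
```

```text
17.3167 psi -84.5 Tz 0.221 j [  9.8 -15.4  10.8 132.9 -22.1  25.4 -48.9] F [-4.8 -0.8 -2. ] w 0.0153 off-axis mm [5.  0.4 1.1]
```

jog_arm:
  rows:
    - [1,0,0,0,0,0,-5]
    - [1,0,0,0,0,0,-5]
    - [1,0,0,0,0,0,-5]

```text
time_s: 17.57
tool_pos: [0.4221, -0.1537, 0.3189]
tool_rot: [-141.6, -12.9, -76.3]
force: [-2.8, 7.4, 4.3]
grip_width: 0.0157
```

```bash
python3 t.py
```

```text
17.5667 psi -69.5 Tz 0.112 j [  6.7 -15.7  13.4 133.  -20.1  25.2 -35.6] F [-6.7 -2.9 -5.2] w 0.0157 off-axis mm [4.7 1.6 1.1]
```

jog_arm:
  rows:
    - [1,0,0,0,0,0,-5]
    - [1,0,0,0,0,0,-5]
    - [1,0,0,0,0,0,-5]

```text
time_s: 17.82
tool_pos: [0.4219, -0.1529, 0.3187]
tool_rot: [-145.4, -21.8, -63.6]
force: [-7.2, 10.0, 6.1]
grip_width: 0.0155
```

```bash
python3 t.py
```

```text
17.8167 psi -54.5 Tz 0.083 j [  3.8 -16.1  15.9 133.1 -18.1  25.1 -22.3] F [-9.  -4.1 -9.6] w 0.0155 off-axis mm [4.3 2.6 1.1]
```

jog_arm:
  rows:
    - [1,0,0,0,0,0,-5]
    - [1,0,0,0,0,0,-5]
    - [1,0,0,0,0,0,-5]

```text
time_s: 18.07
tool_pos: [0.4215, -0.1523, 0.3183]
tool_rot: [-151.7, -29.6, -49.3]
force: [-10.8, 12.0, 8.0]
grip_width: 0.0155
```

```bash
python3 t.py
```

```text
18.0667 psi -39.4 Tz 0.048 j [  1.3 -16.4  18.  133.2 -16.3  25.1  -8.9] F [-10.1  -6.7 -13.3] w 0.0155 off-axis mm [3.4 3.4 1.1]
```

jog_arm:
  rows:
    - [0.6,0,0,0,0,0,0]
    - [0.6,0,0,0,0,0,0]
    - [0.6,0,0,0,0,0,0]
    - [0.6,0,0,0,0,0,0]
    - [0.6,0,0,0,0,0,0]

```text
time_s: 18.48
tool_pos: [0.4218, -0.1566, 0.319]
tool_rot: [-151.5, -29.8, -50.0]
force: [0.7, 0.6, 0.1]
grip_width: 0.0336
```

```bash
python3 t.py; sed -i '$d' log.txt; cat >> go.py <<'E'
print('if axis at (.7,.7) mm:',R0.inv().apply(D+(-.0003)*(-dn)+.0017*ey))
E
python3 go.py -39.4 0 0 0 1
```

```text
18.4833 psi -39.9 Tz -0.088 j [  1.5 -16.4  18.3 133.1 -16.1  24.7  -9.1] F [ 0.1 -0.9  0.3] w 0.0336 off-axis mm [ 5.1 -2.3  1.3]
target [ 0.4203 -0.1555  0.316 ] tool shift [-0.0031  0.0012  0.0012] rotvec [-0.1171 -0.2988 -0.4667]
[0.0, -0.0031, 0.0012, 0.0012, -0.12, -0.3, -0.47]
if axis at (.7,.7) mm: [-0.0044  0.0001  0.0012]
```

jog_arm:
  rows:
    - [0.6,-0.0022,0,0.0006,0,0,0]
    - [0.6,-0.0022,0,0.0006,0,0,0]
    - [0.6,0,0,0,0,0,0]

```text
time_s: 18.73
tool_pos: [0.4196, -0.1532, 0.315]
tool_rot: [-151.6, -29.7, -50.0]
force: [0.1, -0.3, -0.0]
grip_width: 0.035
```

```bash
python3 t.py
```

```text
18.7333 psi -39.8 Tz -0.045 j [  1.9 -16.4  17.6 133.7 -16.3  24.3  -9.2] F [0.3 0.2 0.1] w 0.035 off-axis mm [ 0.4  1.1 -0.3]
```

jog_arm:
  rows:
    - [1,0,0,0,0,0,0]
    - [1,0,0,0,0,0,0]
    - [1,0,0,0,0,0,0]
    - [1,0,0,0,0,0,0]
    - [1,0,0,0,0,0,0]
    - [1,0,0,0,0,0,0]
  grip_force: 55

```text
time_s: 19.23
tool_pos: [0.4199, -0.1534, 0.3156]
tool_rot: [-151.6, -29.8, -49.9]
force: [-0.8, -0.4, 1.8]
grip_width: 0.0157
```

```bash
python3 t.py; sed -i '$d' log.txt; sed -i '$d' log.txt; cat log.txt
```

```text
19.2333 psi -39.8 Tz -0.363 j [  1.9 -16.4  17.6 133.6 -16.2  24.3  -9.2] F [ 0.8 -0.  -1.9] w 0.0157 off-axis mm [ 1.1  0.9 -0. ]
[16.5667, -123.87912081472636, 0.16816966245112477]
[16.8167, -111.68969550641954, 0.22863562818092806]
[17.0667, -99.6425527024323, 0.207606840883134]
[17.3167, -84.54116945884779, 0.22081441333990404]
[17.5667, -69.49524935824664, 0.1116313233017433]
[17.8167, -54.452874963930135, 0.08321088624746914]
[18.0667, -39.43064305084605, 0.048456622782301215]
```

jog_arm:
  rows:
    - [1,0,0,0,0,0,-5]
    - [1,0,0,0,0,0,-5]
    - [1,0,0,0,0,0,-5]

```text
time_s: 19.48
tool_pos: [0.4198, -0.1533, 0.3155]
tool_rot: [-160.6, -36.0, -33.4]
force: [-2.3, 0.8, 1.9]
grip_width: 0.0152
```

```bash
python3 t.py
```

```text
19.4833 psi -24.6 Tz 0.015 j [  0.1 -16.7  19.2 133.7 -14.9  24.2   4.8] F [-0.8 -0.4 -3. ] w 0.0152 off-axis mm [ 0.9  1.1 -0. ]
```

jog_arm:
  rows:
    - [1,0,0,0,0,0,-5]
    - [1,0,0,0,0,0,-5]
    - [1,0,0,0,0,0,-5]

```text
time_s: 19.73
tool_pos: [0.4197, -0.1533, 0.3154]
tool_rot: [-172.0, -39.5, -15.0]
force: [-4.1, 0.8, 1.3]
grip_width: 0.0154
```

```bash
python3 t.py
```

```text
19.7333 psi -9.6 Tz -0.005 j [ -1.1 -16.9  20.2 133.7 -14.   24.2  19.1] F [-2.4 -0.2 -3.7] w 0.0154 off-axis mm [ 0.6  1.2 -0. ]
```

jog_arm:
  rows:
    - [1,0,0,0,0,0,-5]
    - [1,0,0,0,0,0,-5]
    - [1,0,0,0,0,0,-5]

```text
time_s: 19.98
tool_pos: [0.4195, -0.1533, 0.3153]
tool_rot: [175.5, -40.0, 4.6]
force: [-5.5, 0.6, 2.6]
grip_width: 0.0156
```

```bash
python3 t.py
```

```text
19.9833 psi 5.3 Tz 0.01 j [ -1.7 -17.   20.7 133.7 -13.5  24.2  33.6] F [-2.5 -0.6 -5.5] w 0.0156 off-axis mm [ 0.4  1.2 -0. ]
```

jog_arm:
  rows:
    - [1,0,0,0,0,0,-5]
    - [1,0,0,0,0,0,-5]
    - [1,0,0,0,0,0,-5]

```text
time_s: 20.23
tool_pos: [0.4194, -0.1533, 0.3151]
tool_rot: [163.6, -37.2, 23.5]
force: [-6.2, 0.9, 2.3]
grip_width: 0.0156
```

```bash
python3 t.py
```

```text
20.2333 psi 20.3 Tz 0.06 j [ -2.1 -17.1  21.1 133.8 -13.1  24.2  48.3] F [-2.9 -1.7 -5.8] w 0.0156 off-axis mm [ 0.1  1.1 -0.1]
```

jog_arm:
  rows:
    - [1,0,0,0,0,0,-5]
    - [1,0,0,0,0,0,-5]
    - [1,0,0,0,0,0,-5]

```text
time_s: 20.48
tool_pos: [0.4193, -0.1534, 0.315]
tool_rot: [154.0, -31.7, 40.4]
force: [-6.3, 1.4, 3.1]
grip_width: 0.0157
```

```bash
python3 t.py
```

```text
20.4833 psi 35.3 Tz 0.109 j [ -2.3 -17.1  21.3 133.8 -12.9  24.2  63.1] F [-1.7 -2.5 -6.4] w 0.0157 off-axis mm [-0.1  1.  -0. ]
```

jog_arm:
  rows:
    - [1,0,0,0,0,0,-5]
    - [1,0,0,0,0,0,-5]
    - [1,0,0,0,0,0,-5]

```text
time_s: 20.73
tool_pos: [0.4191, -0.1535, 0.3149]
tool_rot: [147.0, -24.3, 55.2]
force: [-7.1, 0.6, 2.9]
grip_width: 0.0156
```

```bash
python3 t.py
```

```text
20.7333 psi 50.3 Tz 0.133 j [ -2.5 -17.1  21.5 133.8 -12.7  24.2  78. ] F [-2.1 -2.9 -6.8] w 0.0156 off-axis mm [-0.3  0.9 -0.1]
```

jog_arm:
  rows:
    - [1,0,0,0,0,0,-5]
    - [1,0,0,0,0,0,-5]
    - [1,0,0,0,0,0,-5]

```text
time_s: 20.98
tool_pos: [0.4191, -0.1537, 0.3148]
tool_rot: [142.6, -15.6, 68.2]
force: [-7.1, -0.8, 2.9]
grip_width: 0.0155
```

```bash
python3 t.py
```

```text
20.9833 psi 65.3 Tz 0.25 j [ -2.6 -17.2  21.6 133.8 -12.6  24.2  92.9] F [-2.5 -2.7 -6.7] w 0.0155 off-axis mm [-0.4  0.7 -0.1]
```

jog_arm:
  rows:
    - [1,0,0,0,0,0,-5]
    - [1,0,0,0,0,0,-5]
    - [1,0,0,0,0,0,-5]

```text
time_s: 21.23
tool_pos: [0.419, -0.1539, 0.3148]
tool_rot: [140.3, -6.2, 80.1]
force: [-7.8, -1.2, 2.4]
grip_width: 0.0157
```

```bash
python3 t.py
```

```text
21.2333 psi 80.2 Tz 0.243 j [ -2.7 -17.2  21.7 133.8 -12.5  24.2 107.8] F [-2.2 -4.1 -6.9] w 0.0157 off-axis mm [-0.5  0.4 -0. ]
```

jog_arm:
  rows:
    - [1,0,0,0,0,0,-5]
    - [1,0,0,0,0,0,-5]
    - [1,0,0,0,0,0,-5]

```text
time_s: 21.48
tool_pos: [0.419, -0.1541, 0.3148]
tool_rot: [140.0, 3.4, 91.6]
force: [-7.1, -2.5, 1.3]
grip_width: 0.0156
```

```bash
python3 t.py
```

```text
21.4833 psi 95.2 Tz 0.293 j [ -2.8 -17.2  21.8 133.8 -12.5  24.2 122.7] F [-2.4 -4.8 -5.5] w 0.0156 off-axis mm [-0.5  0.2 -0. ]
```

jog_arm:
  rows:
    - [1,0,0,0,0,0,-5]
    - [1,0,0,0,0,0,-5]
    - [1,0,0,0,0,0,-5]

```text
time_s: 21.73
tool_pos: [0.419, -0.1543, 0.3148]
tool_rot: [141.7, 12.9, 103.3]
force: [-5.6, -2.5, 2.4]
grip_width: 0.0158
```

```bash
python3 t.py; cat > fit.py <<'E'
import json,numpy as np
from scipy.optimize import least_squares
L=np.array([json.loads(l) for l in open('log.txt')][1:]); s=np.where(np.r_[L[1,1]-L[0,1],np.diff(L[:,1])]>0,1,-1)
a=np.radians(L[:,1]);ok=L[:,0]!=0
for nm,m in(('all',ok),('ccw',s>0),('cw',s<0)):
    if m.sum()<5: continue
    for free in (0,1):
        f=lambda p:(p[0]*s[m]+p[1]*np.sin(a[m]-p[2])+(p[3] if free else 0)-L[m,2])
        q=least_squares(f,[.22,.2,1.3,0],loss='soft_l1',f_scale=.03); c=q.x; J=q.jac[:,:3]
        print(nm,'drag',c[0].round(3),'A',c[1].round(3),'bias',c[3].round(3),'psi lowest',np.degrees(c[2]).round(1),'rms',f(c).std().round(3),'n',m.sum())
E
python3 fit.py
```

```text
21.7333 psi 110.2 Tz 0.426 j [ -2.9 -17.2  21.9 133.8 -12.4  24.2 137.7] F [-1.6 -3.5 -5.4] w 0.0158 off-axis mm [-0.5 -0.1 -0.1]
all drag 0.241 A 0.226 bias 0.0 psi lowest 75.1 rms 0.028 n 16
all drag 8.718 A 0.226 bias -8.476 psi lowest 75.1 rms 0.028 n 16
ccw drag 0.241 A 0.226 bias 0.0 psi lowest 75.1 rms 0.028 n 16
ccw drag 8.718 A 0.226 bias -8.476 psi lowest 75.1 rms 0.028 n 16
```

jog_arm:
  rows:
    - [1,0,0,0,0,0,5]
    - [1,0,0,0,0,0,5]
    - [1,0,0,0,0,0,5]

```text
time_s: 21.98
tool_pos: [0.419, -0.1541, 0.3148]
tool_rot: [140.0, 3.2, 91.3]
force: [-8.6, -1.5, 2.4]
grip_width: 0.0157
```

```bash
python3 t.py
```

```text
21.9833 psi 94.9 Tz -0.068 j [  0.8 -16.6  18.6 133.7 -15.4  24.4 124.9] F [-1.5 -5.1 -7.3] w 0.0157 off-axis mm [-0.5  0.2 -0.1]
```

jog_arm:
  rows:
    - [1,0,0,0,0,0,5]
    - [1,0,0,0,0,0,5]
    - [1,0,0,0,0,0,5]

```text
time_s: 22.23
tool_pos: [0.419, -0.1539, 0.3148]
tool_rot: [140.3, -6.5, 79.8]
force: [-8.6, -0.0, 2.7]
grip_width: 0.0152
```

```bash
python3 t.py
```

```text
22.2333 psi 79.9 Tz -0.179 j [  4.4 -16.1  15.5 133.6 -18.1  24.6 112.2] F [-1.2 -4.7 -7.6] w 0.0152 off-axis mm [-0.5  0.4 -0.1]
```

jog_arm:
  rows:
    - [1,0,0,0,0,0,5]
    - [1,0,0,0,0,0,5]
    - [1,0,0,0,0,0,5]

```text
time_s: 22.48
tool_pos: [0.4191, -0.1537, 0.3148]
tool_rot: [142.6, -15.8, 67.9]
force: [-8.0, -0.0, 2.7]
grip_width: 0.0157
```

```bash
python3 t.py
```

```text
22.4833 psi 64.9 Tz -0.285 j [  7.9 -15.7  12.4 133.5 -20.5  24.8  99.3] F [-2.2 -3.8 -7.2] w 0.0157 off-axis mm [-0.4  0.6 -0.1]
```

jog_arm:
  rows:
    - [1,0,0,0,0,0,5]
    - [1,0,0,0,0,0,5]
    - [1,0,0,0,0,0,5]

```text
time_s: 22.73
tool_pos: [0.4192, -0.1535, 0.3149]
tool_rot: [147.2, -24.5, 54.8]
force: [-7.7, -0.9, 3.4]
grip_width: 0.0158
```

```bash
python3 t.py
```

```text
22.7333 psi 49.9 Tz -0.3 j [ 11.2 -15.4   9.4 133.4 -22.8  25.1  86.2] F [-3.3 -2.  -7.5] w 0.0158 off-axis mm [-0.3  0.8 -0.1]
```

jog_arm:
  rows:
    - [1,0,0,0,0,0,5]
    - [1,0,0,0,0,0,5]
    - [1,0,0,0,0,0,5]

```text
time_s: 22.98
tool_pos: [0.4193, -0.1534, 0.315]
tool_rot: [154.2, -31.9, 40.0]
force: [-6.9, 0.1, 3.7]
grip_width: 0.0155
```

```bash
python3 t.py
```

```text
22.9833 psi 35.0 Tz -0.376 j [ 14.5 -15.1   6.5 133.3 -24.9  25.3  73. ] F [-2.5 -1.5 -7.3] w 0.0155 off-axis mm [-0.1  1.  -0. ]
```

jog_arm:
  rows:
    - [1,0,0,0,0,0,5]
    - [1,0,0,0,0,0,5]
    - [1,0,0,0,0,0,5]

```text
time_s: 23.23
tool_pos: [0.4194, -0.1533, 0.3151]
tool_rot: [163.9, -37.3, 23.0]
force: [-6.0, 0.7, 3.5]
grip_width: 0.0154
```

```bash
python3 t.py
```

```text
23.2333 psi 20.0 Tz -0.419 j [ 17.7 -14.9   3.6 133.2 -26.8  25.6  59.7] F [-2.  -1.2 -6.6] w 0.0154 off-axis mm [ 0.1  1.1 -0. ]
```

jog_arm:
  rows:
    - [1,0,0,0,0,0,5]
    - [1,0,0,0,0,0,5]
    - [1,0,0,0,0,0,5]

```text
time_s: 23.48
tool_pos: [0.4196, -0.1532, 0.3152]
tool_rot: [175.8, -40.0, 4.1]
force: [-5.1, 1.6, 2.8]
grip_width: 0.0157
```

```bash
python3 t.py
```

```text
23.4833 psi 5.0 Tz -0.504 j [ 20.8 -14.7   0.8 133.1 -28.7  25.9  46.2] F [-2.  -1.5 -5.5] w 0.0157 off-axis mm [ 0.4  1.2 -0. ]
```

jog_arm:
  rows:
    - [1,0,0,0,0,0,5]
    - [1,0,0,0,0,0,5]
    - [1,0,0,0,0,0,5]

```text
time_s: 23.73
tool_pos: [0.4197, -0.1532, 0.3153]
tool_rot: [-171.7, -39.5, -15.4]
force: [-4.2, 1.2, 1.5]
grip_width: 0.0156
```

```bash
python3 t.py; python3 fit.py
```

```text
23.7333 psi -10.0 Tz -0.54 j [ 23.9 -14.5  -1.9 133.  -30.4  26.1  32.7] F [-2.4 -0.6 -3.9] w 0.0156 off-axis mm [ 0.6  1.2 -0. ]
all drag 0.244 A 0.238 bias 0.0 psi lowest 71.9 rms 0.035 n 24
all drag 0.239 A 0.255 bias 0.018 psi lowest 73.9 rms 0.033 n 24
ccw drag 0.241 A 0.226 bias 0.0 psi lowest 75.1 rms 0.028 n 16
ccw drag 8.718 A 0.226 bias -8.476 psi lowest 75.1 rms 0.028 n 16
cw drag 0.262 A 0.288 bias 0.0 psi lowest 59.5 rms 0.024 n 8
cw drag 0.483 A 0.288 bias 0.221 psi lowest 59.5 rms 0.024 n 8
```

jog_arm:
  rows:
    - [0.65,0,0,0,0,0,0]
    - [0.65,0,0,0,0,0,0]
    - [0.65,0,0,0,0,0,0]
    - [0.65,0,0,0,0,0,0]

```text
time_s: 24.07
tool_pos: [0.4201, -0.1535, 0.3157]
tool_rot: [-171.9, -39.6, -15.1]
force: [-0.1, -0.2, 0.0]
grip_width: 0.0287
```

```bash
cat > free.py <<'E'
from p import *
A=[]
for i in range(10):
    o=status.get_obs(); R=Rn.from_euler('xyz',o['tool_rot'],degrees=True).as_matrix(); A.append(R.T@o['wrist_torque']); cams.read_camera('top')
x=R[:,0]; print('psi',np.degrees(np.arctan2(x@ey,-x@dn)),'mean T',np.mean(A,0),'std',np.std(A,0),o['grip_width'],o['force'],o['time_s'],o['tool_pos'])
E
python3 free.py; python3 t.py; sed -i '$d' log.txt
```

```text
psi -9.83660256972005 mean T [-0.2009 -0.7897 -0.0647] std [0.0205 0.0385 0.0167] 0.030242207342580006 [ 0.5762  0.4429 -0.7449] 24.5167 [ 0.42   -0.1534  0.3156]
24.5667 psi -9.8 Tz -0.022 j [ 23.8 -14.5  -1.8 133.  -30.4  26.1  32.9] F [ 0.4 -0.2  0. ] w 0.0304 off-axis mm [ 1.2  0.9 -0. ]
```

jog_arm:
  rows:
    - [1,0,0,0,0,0,0]
    - [1,0,0,0,0,0,0]
    - [1,0,0,0,0,0,0]
    - [1,0,0,0,0,0,0]
    - [1,0,0,0,0,0,0]
    - [1,0,0,0,0,0,-5]
    - [1,0,0,0,0,0,-5]
    - [1,0,0,0,0,0,-5]
    - [1,0,0,0,0,0,-5]
    - [1,0,0,0,0,0,-5]
  grip_force: 55

```text
time_s: 25.4
tool_pos: [0.4195, -0.1534, 0.3151]
tool_rot: [167.4, -38.5, 17.4]
force: [-4.3, 0.7, 2.0]
grip_width: 0.0159
```

jog_arm:
  rows:
    - [1,0,0,0,0,0,-6]
    - [1,0,0,0,0,0,-6]
    - [1,0,0,0,0,0,-6]
    - [1,0,0,0,0,0,-6]
    - [1,0,0,0,0,0,-6]
    - [1,0,0,0,0,0,-6]
    - [1,0,0,0,0,0,-6]
    - [1,0,0,0,0,0,-6]
    - [1,0,0,0,0,0,-6]
    - [1,0,0,0,0,0,-6]

```text
time_s: 26.23
tool_pos: [0.4191, -0.1539, 0.3148]
tool_rot: [140.8, -9.4, 76.2]
force: [-7.2, -1.7, 2.3]
grip_width: 0.0153
```

```bash
python3 t.py
```

```text
26.2333 psi 75.3 Tz 0.235 j [  6.5 -15.9  13.6 133.5 -19.6  24.7 109. ] F [-2.9 -3.3 -6.4] w 0.0153 off-axis mm [-0.3  0.4 -0.1]
```

jog_arm:
  rows:
    - [0.65,0,0,0,0,0,0]
    - [0.65,0,0,0,0,0,0]
    - [0.65,0,0,0,0,0,0]
    - [0.65,0,0,0,0,0,0]

```text
time_s: 26.57
tool_pos: [0.4202, -0.1534, 0.3159]
tool_rot: [140.6, -9.5, 76.1]
force: [0.3, -0.7, -0.1]
grip_width: 0.0291
```

```bash
python3 free.py
```

```text
psi 75.14616317336068 mean T [ 0.7535 -0.1906  0.017 ] std [0.0256 0.0216 0.0307] 0.030435189269059436 [-0.4481 -0.6483  1.0523] 27.0167 [ 0.42   -0.1534  0.3156]
```

```bash
cat > fit2.py <<'E'
import json,numpy as np
from scipy.optimize import least_squares
L=np.array([json.loads(l) for l in open('log.txt')][1:]); L=L[[not(24<l[0]<25) for l in L]]
s=np.sign(np.r_[1,np.diff(L[:,1])]); a=np.radians(L[:,1])
T=L[:,2]+.060*np.cos(a)-.034*np.sin(a); T[:6]+=np.array([0,-.008,-.022,-.031,-.041,-.046])
for m,nm in((a<9,'all'),(np.arange(len(a))>=6,'after recentre'),(s>0,'ccw'),(s<0,'cw')):
  for k in range(3):
    pr=lambda p:[p[0]*s[m]+(p[1] if k<2 else .19)*np.sin(a[m]-p[2])+(p[3] if k!=1 and nm!='ccw' and nm!='cw' else 0)-T[m]]
    f=lambda p:np.r_[pr(p)[0]]
    q=least_squares(f,[.22,.2,1.3,0],loss='soft_l1',f_scale=.03).x
    print(nm,k,q[:2].round(3),'bias',q[3].round(3),'psi0',np.degrees(q[2]).round(1),'rms',f(q).std().round(3),m.sum())
E
python3 fit2.py
```

```text
all 0 [0.237 0.186] bias 0.006 psi0 75.3 rms 0.03 25
all 1 [0.239 0.18 ] bias 0.0 psi0 74.6 rms 0.031 25
all 2 [ 0.237 22.872] bias 0.009 psi0 75.5 rms 0.03 25
after recentre 0 [0.236 0.197] bias 0.018 psi0 78.4 rms 0.031 19
after recentre 1 [0.238 0.185] bias 0.0 psi0 73.0 rms 0.031 19
after recentre 2 [0.237 8.198] bias 0.01 psi0 76.3 rms 0.031 19
ccw 0 [0.232 0.165] bias 0.0 psi0 76.9 rms 0.025 17
ccw 1 [0.232 0.165] bias 0.0 psi0 76.9 rms 0.025 17
ccw 2 [0.245 0.2  ] bias 0.0 psi0 77.5 rms 0.027 17
cw 0 [0.262 0.22 ] bias 0.0 psi0 59.2 rms 0.024 8
cw 1 [0.262 0.22 ] bias 0.0 psi0 59.2 rms 0.024 8
cw 2 [0.301 0.2  ] bias 0.0 psi0 48.3 rms 0.027 8
```

jog_arm:
  rows:
    - [1,0,0,0,0,0,0]
    - [1,0,0,0,0,0,0]
    - [1,0,0,0,0,0,0]
    - [1,0,0,0,0,0,0]
    - [1,0,0,0,0,0,0]
    - [1,0,0,0,0,0,0]
    - [1,0,0,0,0,0,0]
    - [1,0,0,0,0,0,0]
    - [1,0,0,0,0,0,0]
    - [1,0,0,0,0,0,0]
  grip_force: 40

```text
time_s: 27.9
tool_pos: [0.4198, -0.154, 0.3155]
tool_rot: [140.7, -9.5, 76.1]
force: [-0.7, -5.2, -1.7]
grip_width: 0.0158
```

```bash
python3 t.py; python3 -c "
from h import *
np.set_printoptions(precision=3,suppress=True)
print(status.get_obs()['joint_velocities'])
im,d=cams.read_camera('scene'); cv2.imwrite('pics/end.png',im[:,:,::-1]); C=outline_of('scene','controller')
P=cloud('scene',d,C[0]['pixels']);k=P[(P[:,2]>.07)&(P[:,2]<.105)]; print('knob',cv2.minAreaRect(k[:,:2].astype(np.float32)))"
```

```text
27.9 psi 75.1 Tz 0.002 j [  6.5 -15.8  13.6 133.5 -19.7  24.6 108.7] F [-5.5 -0.1  1.1] w 0.0158 off-axis mm [ 1.   0.1 -0. ]
[ 0.081  0.039 -0.075  0.02   0.093  0.069 -0.067]
knob ((0.5985882878303528, 0.1615542322397232), (0.04296283796429634, 0.02170555852353573), 25.30447006225586)
```

View pics/end.png

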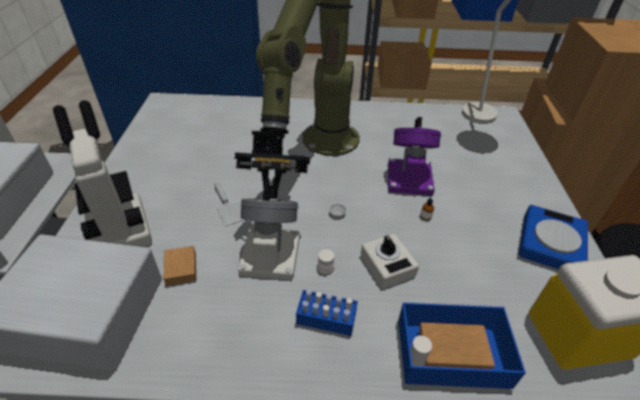

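The gripper holds the handle at about (270, 190). The jar (327, 260), dish (338, 211), dropper (428, 209), spatula (225, 205), rack and slide box are where they started, and the knob at (388, 245) lies along the box.

```bash
python3 -c "
from cell import env
print(env.sign_off())"
```

```text
the job is handed in; nothing more can be done
None
```

I turned the speed knob off, found the drum's heavy side by feel, brought it to the lowest point, and handed the job in with the gripper still holding the handle. Robot time was about 28 s of the 72 s allowed.

- **Knob:** I turned it anticlockwise about 65–70° until it met the stop. I over-turned there: the pads slipped on the bar, with about 2.6 N m at the wrist. I backed off and regripped, and the knob still pressed against the stop (0.26 N m). The last image shows its bar lying along the box, at about 25–27°.
- **Drum:** The first grip sat about 4 mm off the spindle, so I regripped on centre. I then turned the drum about 230° anticlockwise and 120° back, logging the torque. After taking out the sensor's own bias, the fit gave drag of about 0.24 N m and a weight torque of about 0.19 N m.
- **Heavy side:** The fit puts it lowest with the gripper at 75–76°, measured about the spindle from uphill, and I stopped at 75.1°. Most fits gave 73–78°. The clockwise turn fitted alone gave 48–59°, but that was only 8 readings, so I trusted the combined fit.
- **Last check:** The opening was 15.8 mm on the 16 mm bar, the torque about the handle was near zero, the force was about 6 N, and the joints were still. In the last image everything else on the bench looks unmoved.

Joint 2 came close to its lower limit (about -17.27° against -17.29°), but no reading showed it past the limit.

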